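# Turn round the battery pack that sits backwards in its charging sleeve

## Task

Two battery packs stand in charging sleeves on the desk, and one has been put in backwards: its stepped nose with the brass contacts sticks out of the sleeve's mouth. Slide that pack out, turn it end for end, and slide it fully home in the same sleeve so that the contacts are inside. Leave the other pack, which is in correctly, where it is.

Things in the scene. Friction and masses are not known exactly. Their poses are not given: they have to be found in the camera images.
- pack: The battery pack that is in backwards: black, 104 long (x) x 60 wide x 30 mm high, 0.35 kg, standing on the bare desk. Origin: centre of its underside. +x end: contact nose (last 24 mm, 40 wide, 18 high) with brass strips; -x end plain. Grip fin upright over the origin: 30 long (x), 14 thick (y), from 30 to 76 mm above the underside; pinch it across its thickness from above.
- pack_contacts (a point): Middle of the contact nose's end face: on the pack's axis, 52 mm from its origin towards +x, 9 mm above its underside.
- sleeve: The fixed aluminium sleeve this pack is in, with no floor. Origin: on the desk where the pack's origin lies when home. +x points inwards: mouth at x -24, end wall at +54, charger block behind to +98 mm. Inside 68 wide, 33 high; roof top at 36 mm, slotted 26 mm wide along its middle for the fin. Cheeks flare from the mouth to x -40 mm, 83 apart. Desk clear 160 mm before the mouth.
- other_pack: The second pack, same shape and axes, correctly seated in a second, equal sleeve (its plain end shows at the mouth). To be left alone.

How it is judged:
On the way:
1. the pack has been drawn out of its sleeve (x of pack in the frame of sleeve below -0.07 m), for 0.2 s.
At the end, for the whole second after the job is handed in: The pack is back in its own sleeve, contacts inwards, within 12 mm of fully home, in line with the sleeve (10 degrees), flat on the desk, released and at rest; the other pack is within 15 mm of where it was (x of pack_contacts in the frame of sleeve above 0.04 m and x of pack in the frame of sleeve above -0.012 m and horizontal distance between pack and sleeve below 0.015 m and angle between the x axis of pack and the x axis of sleeve, either way round below 0.175 rad and angle between pack's own z axis and vertical below 0.1 rad and height (world z) of pack below 0.006 m and linear speed of pack below 0.01 m/s and distance of other_pack from where it was at the start of the episode below 0.015 m); the robot touches nothing.
It fails at once if the other pack is moved by more than 15 mm (distance of other_pack from where it was at the start of the episode above 0.015 m).
It also fails if it takes over 48 s, if anything falls off the work surface, if the arm or the gripper's body presses on something with over 40 N, if the wrist force passes 120 N, or if a joint passes its speed limit or range.

## Robot

A 6-joint arm with a two-finger parallel gripper is mounted at the origin on the work surface. World frame = base frame: x ahead of the robot, y to its left, z up, the work surface at z = 0. Lengths are in m, angles in rad, forces in N, time in s.
With the tool pointing down it reaches from about 0.375 to 0.975 m from the base axis. Payload 3.8 kg.
Tool frame: the origin (TCP) lies on the mounting face of the last link; the fingertips stand 173 mm ahead of it and the grasp point (between the pads) lies 155 mm ahead of it; z points along the fingers, y is the line along which they close (so a half turn about z gives the same grasp; the last joint's range is limited). The gripper opens to 85 mm and grips with 20 to 120 N. Pads are 22 mm wide; open, the fingers measure 114 mm over their backs; the gripper's body (76 mm by 85 mm) begins 54 mm behind the grasp point. The pads swing forward as they close: fully open they stand 13 mm farther back than shut.
Start: joints at [-1.231, 0.264, 1.604, -0, 1.274, -0.037], TCP at [0.248, -0.628, 0.405] pointing down, gripper open.
Joint ranges: [-2.63, 2.63], [-0.94, 2.18], [0.31, 2.57], [-1.31, 4.45], [0, 2.66], [-2.55, 2.55]. Speed limits (rad/s): [2.57, 2.57, 3.14, 3.14, 3.14, 3.14].

## Interface

Orientations are given as a rotation vector (axis times angle).
In Python, from workcell import bot gives the robot as it stands.
- The arm moves only by the tool drive_tool, never from a script. Its argument "increments" is a list of rows, each an object with "delta_pos": the shift along the tool's x, y, z in mm, a list of three; "turn": the turn about the tool's z in rad; "jaw": the opening, from -1 (shut) to 1 (fully open). A call has 1 to 8 rows; each row shifts and turns the commanded pose from where the row before left it, along the tool's axes as they then stand; what a row does not reach is not made up. A row lasts 1/12 s, in which the tool goes at most 41.7 mm and 7.16 degrees, less where a joint would pass 70% of its speed; a pose out of reach is approached as far as the arm can. A call is refused whole if a number of a shift passes 41.7 or a number of a turn 0.125, either way. A call with a gripper value outside its range is refused whole. The fingers move at their own pace and stop on an object; "grip_force" is the grip in N (left out, the last holds). Time passes only in rows, so rows that do not move let the fingers close. It gives the time, the measured TCP pose, the force, the opening and the grip force at its end, in the units of the state.
- bot.read_state(): the state, without advancing time (a new reading comes with each control period).
- bot.read_camera(name): name is "side" or "top"; returns a dict with "pixels" (384x512x3 uint8, red, green, blue), "fovy" (degrees; the focal length in pixels is half the picture's height over the tangent of half this angle, whatever the lens; pixels are square), "cx", "cy" (the principal point, pixels), "camera_from_world" (4x4, takes a point from world to camera coordinates). Camera axes: x right, y down, z forward; pixel columns grow to the right and rows downward; lengths in m; the calibration is good to about 2 mm. A picture is of the moment at which its call begins. There is no depth.
- bot.finish_job(): hands the job in; it is judged then, once.
The state is a dict: "time": time; "q": joint angles; "joint_vel": joint speeds; "joint_torque": joint torques, N m; "tool_pos": TCP position; "tcp_rot": TCP orientation; "wrist_force": force on the tool from outside, world axes, zero at the start; "torque": the same for the moment, N m; "width": opening from 0.0 (shut) to 1.0 (fully open); "grip_force": force on a finger pad.
Only numpy, scipy, OpenCV 4.12 (cv2) and the standard library are available. Lean on these libraries where they do the work, as an engineer would, in place of code of your own. Each camera call takes 0.05 s, during which the arm holds its last target. There are 200 camera calls.

## Working session

There is one attempt and no reset: what is moved stays moved. The work goes in short steps, Python scripts to look and compute and a tool call to move; the robot and the scene stay as the last step left them, time stands still between calls to the robot, and variables do not carry over. Pictures are saved under pics/ and viewed, at most 10 in all, crops included, and the job is handed in when it is done.

Besides the shell and the picture viewer there is one more tool, called after ">>>" as name(argument=value, ...), one argument or row to a line, values as JSON. drive_tool: Moves the arm, as the interface text tells. Its arguments: {"type":"object","properties":{"increments":{"type":"array"},"grip_force":{"type":"number"}},"required":["increments"]}

```bash
mkdir -p pics
cat > h.py <<'E'
import numpy as np, cv2
from workcell import bot
def grab(n,f):
    c=bot.read_camera(n); cv2.imwrite(f'pics/{f}.png',c['pixels'][:,:,::-1]); np.savez(f'pics/{f}.npz',**c); return c
def ray(c,u,v):
    f=192/np.tan(np.radians(float(c['fovy']))/2); T=np.array(c['camera_from_world']); R=T[:3,:3]
    return -R.T@T[:3,3], R.T@np.array([(u-c['cx'])/f,(v-c['cy'])/f,1.])
def onz(c,u,v,z):
    o,d=ray(c,u,v); return o+d*(z-o[2])/d[2]
def proj(c,p):
    f=192/np.tan(np.radians(float(c['fovy']))/2); q=np.array(c['camera_from_world'])@np.append(p,1); return q[:2]/q[2]*f+[c['cx'],c['cy']]
E
python3 - <<'E'
from h import *
for n in('top','side'):
    c=grab(n,n+'0'); print(n,c['fovy'],c['cx'],c['cy'],ray(c,256,192))
im=[cv2.resize(cv2.imread(f'pics/{n}0.png'),None,fx=1.5,fy=1.5) for n in('top','side')]
for n,i in zip(('top','side'),im): cv2.imwrite(f'pics/{n}0b.png',i)
print(bot.read_state())
E
```

```text
top 55.34443595167656 251.42309533930728 196.39791778972705 (array([ 0.44878234, -0.0385636 ,  0.74641778]), array([ 0.1848762 ,  0.00100055, -0.9829142 ]))
side 56.955244013776934 262.04944233288717 195.70682589700903 (array([ 0.53779984, -0.54420568,  0.39875177]), array([ 0.06901527,  0.83526155, -0.54587253]))
{'time': 0.1, 'q': array([-1.23089937e+00,  2.64699304e-01,  1.60524168e+00, -2.54062501e-05,
        1.27373067e+00, -3.68826903e-02]), 'joint_vel': array([ 0.00122787, -0.00284276, -0.00238031, -0.00112085, -0.00123962,
       -0.00115075]), 'joint_torque': array([ 5.46066769e-05, -5.16709435e+01, -3.68589485e+01, -4.32817183e-05,
        6.28889262e-03,  1.24080944e-05]), 'tool_pos': array([ 0.24825244, -0.62735518,  0.4034694 ]), 'tcp_rot': array([-3.08399117e+00, -5.87976755e-01,  5.30249749e-04]), 'wrist_force': array([-0.72760101, -0.90908899, -0.23548056]), 'torque': array([-0.04926981,  0.03012599, -0.02488172]), 'grip_force': 0.0, 'width': 1.000352960680381}
```

View pics/top0b.png

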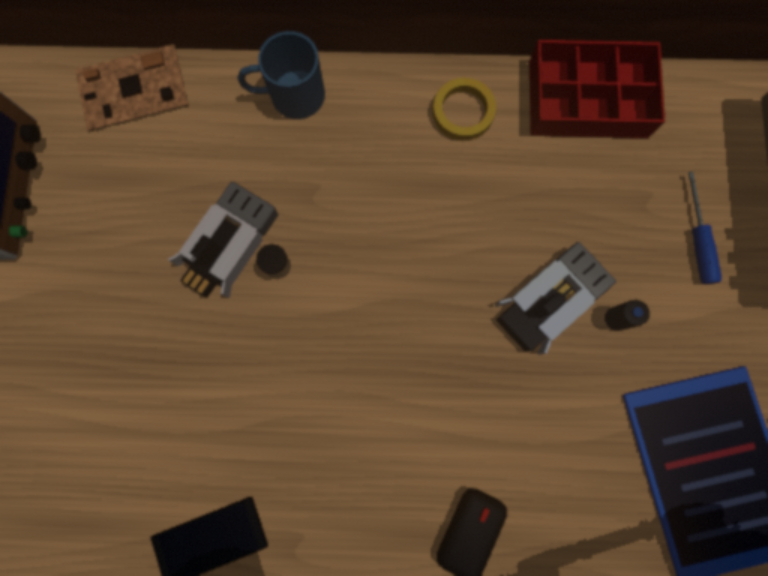

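View pics/side0b.png

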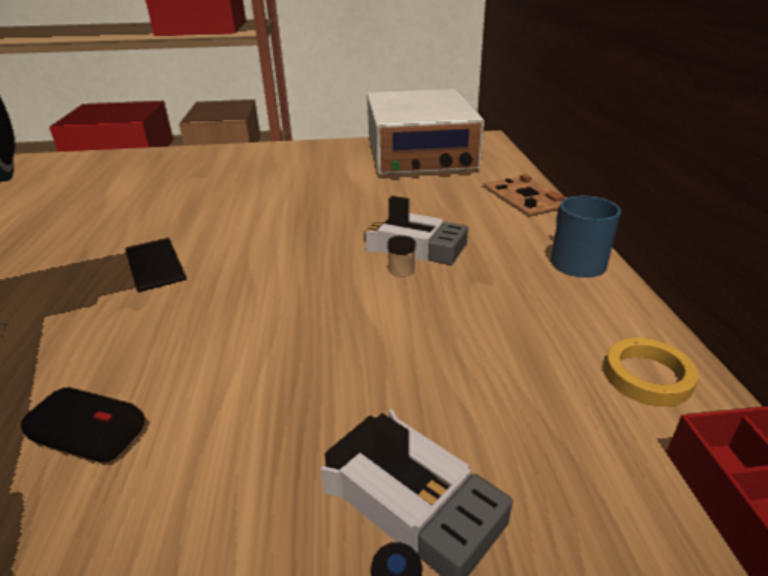

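The top view shows the backwards pack at about (215,245)/1.5, with its brass nose at lower left (200,282). The correctly seated pack is at (555,298)/1.5, and a jar stands beside the first sleeve at (272,262). Next I measure the sleeve and the fin.

Run:
```python
from h import *
c=dict(np.load('pics/top0.npz')); s=dict(np.load('pics/side0.npz'))
im=c['pixels'][115:205,105:205]; cv2.imwrite('pics/topc.png',cv2.resize(im[:,:,::-1],None,fx=6,fy=6,interpolation=cv2.INTER_CUBIC))
im=s['pixels'][120:190,235:325]; cv2.imwrite('pics/sidec.png',cv2.resize(im[:,:,::-1],None,fx=7,fy=7,interpolation=cv2.INTER_CUBIC))
hsv=cv2.cvtColor(c['pixels'],cv2.COLOR_RGB2HSV)
m=((hsv[:,:,1]<60)&(hsv[:,:,2]>55)).astype(np.uint8); m[:, :105]=0;m[:,205:]=0;m[:115]=0;m[205:]=0
for nm,k in(('white',m&(hsv[:,:,2]>125)),('gray',m&(hsv[:,:,2]<=110))):
    k=cv2.morphologyEx(k,cv2.MORPH_OPEN,np.ones((2,2),np.uint8))
    cs=[x for x in cv2.findContours(k,0,1)[0] if cv2.contourArea(x)>40]
    for x in cs:
        r=cv2.minAreaRect(x); b=cv2.boxPoints(r); P=np.array([onz(c,*p,.036)[:2] for p in b])
        print(nm,cv2.contourArea(x),b.round(1).tolist(),P.round(4).tolist(),np.linalg.norm(P[1]-P[0]).round(4),np.linalg.norm(P[2]-P[1]).round(4))
```

```text
white 285.0 [[142.3000030517578, 180.8000030517578], [163.5, 149.89999389648438], [170.6999969482422, 154.89999389648438], [149.5, 185.8000030517578]] [[0.5988, 0.1889], [0.6637, 0.1511], [0.6538, 0.1359], [0.5892, 0.1738]] 0.0751 0.0181
white 198.5 [[120.9000015258789, 167.39999389648438], [143.3000030517578, 136.8000030517578], [150.6999969482422, 142.1999969482422], [128.1999969482422, 172.8000030517578]] [[0.6251, 0.2342], [0.6902, 0.1942], [0.6792, 0.1783], [0.6144, 0.2184]] 0.0764 0.0194
gray 808.0 [[120.19999694824219, 179.5], [154.39999389648438, 121.5], [186.39999389648438, 140.3000030517578], [152.1999969482422, 198.3000030517578]] [[0.6004, 0.2332], [0.7237, 0.1741], [0.6852, 0.1061], [0.5642, 0.1664]] 0.1367 0.0781
```

View pics/topc.png

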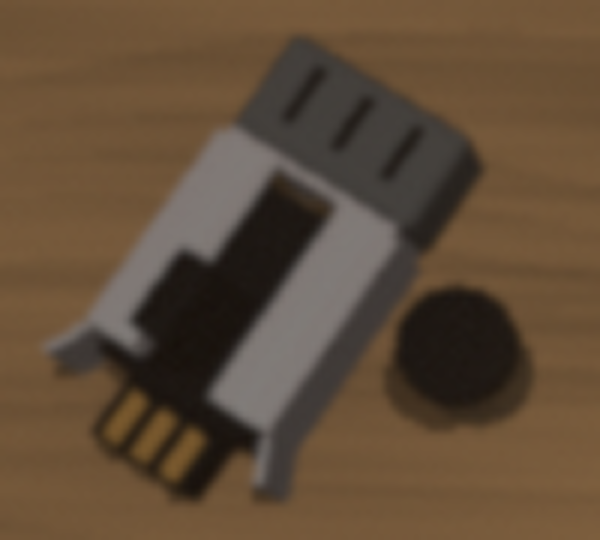

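View pics/sidec.png

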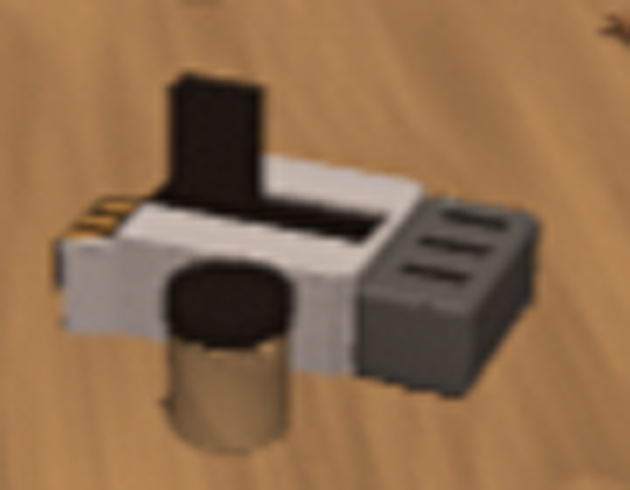

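The crop shows the roof corners at the mouth at (92,315) and (262,435), and at the far end at (225,125) and (405,245). The left edge of the fin top runs (183,250)-(133,318), and the jar's top is centred at (458,347). In the side crop the fin top edge runs (175,75)-(262,88).

Run:
```python
from h import *
c=dict(np.load('pics/top0.npz')); s=dict(np.load('pics/side0.npz'))
g=lambda u,v,z:onz(c,105+(u-2.5)/6,115+(v-2.5)/6,z)[:2]
ml,mr,fl,fr=[g(*p,.036) for p in((92,315),(262,435),(225,125),(405,245))]
print('roof',ml,mr,fl,fr,'w',np.linalg.norm(ml-mr),np.linalg.norm(fl-fr),'L',np.linalg.norm(ml-fl),np.linalg.norm(mr-fr))
d=(fl+fr-ml-mr);d/=np.linalg.norm(d); n=np.array([-d[1],d[0]])
dl=ml+fl-mr-fr; dl/=np.linalg.norm(dl); print('yaw',np.degrees([np.arctan2(*d[::-1]),np.arctan2(-dl[0],dl[1])]),np.degrees(np.arctan2(*(fl-ml)[::-1])),np.degrees(np.arctan2(*(fr-mr)[::-1])))
ctr=(ml+mr+fl+fr)/4; org=ctr-d*.015; print('sleeve origin',org)
a,b=g(183,250,.076),g(133,318,.076); print('fin edge',a,b,np.linalg.norm(a-b),np.degrees(np.arctan2(*(a-b)[::-1])))
f=(a+b)/2-n*.007; print('fin',f,'in sleeve',(f-org)@d,(f-org)@n)
for k in (-1,1):
  for e in(-1,1):
    q=proj(s,[*(f+d*.015*k+n*.007*e),.076]); print(k,e,((q-[235,120])*7+3).round())
print('jar',g(458,347,.04),((g(458,347,.04)-org)@d,(g(458,347,.04)-org)@n))
st=bot.read_state(); from scipy.spatial.transform import Rotation as R
M=R.from_rotvec(st['tcp_rot']).as_matrix(); print(M.round(3))
```

```text
roof [0.62575907 0.23615157] [0.58649373 0.17606873] [0.69318111 0.19697194] [0.65270933 0.13303705] w 0.0717754480609029 0.0756679268688319 L 0.07797932179724244 0.07896980576239156
yaw [-31.59903089 -32.73896462] -30.161305300493527 -33.018719993058134
sleeve origin [0.62675978 0.1934169 ]
fin edge [0.63772824 0.19370739] [0.61516881 0.20763942] 0.026514692006796833 -31.69823575973392
fin [0.62278073 0.19471126] in sleeve -0.004067306583224687 -0.000982456845905747
-1 -1 [161.  86.]
-1 1 [179.  70.]
1 -1 [246. 101.]
1 1 [264.  84.]
jar [0.61712477 0.11218872] (np.float64(0.03435476999532292), np.float64(-0.07423341014092942))
[[ 0.93   0.368 -0.001]
 [ 0.368 -0.93   0.002]
 [ 0.    -0.002 -1.   ]]
```

Fin and sleeve agree between the two views: yaw is about -32° and the pack is about 4 mm from home. I'll approach at the current height first, then turn.

>>> drive_tool(
  increments=[
    {"delta_pos": [27.1, -26.1, 0], "turn": 0, "jaw": 0.1},
    {"delta_pos": [27.1, -26.1, 0], "turn": 0, "jaw": 0.1},
    {"delta_pos": [27.1, -26.1, 0], "turn": 0, "jaw": 0.1},
    {"delta_pos": [27.1, -26.1, 0], "turn": 0, "jaw": 0.1},
    {"delta_pos": [27.1, -26.1, 0], "turn": 0, "jaw": 0.1},
    {"delta_pos": [27.1, -26.1, 0], "turn": 0, "jaw": 0.1},
    {"delta_pos": [27.1, -26.1, 0], "turn": 0, "jaw": 0.1},
    {"delta_pos": [27.1, -26.1, 0], "turn": 0, "jaw": 0.1},
  ],
)

```text
time: 0.77
tool_pos: [0.3733, -0.3519, 0.4042]
tcp_rot: [-3.086, -0.588, 0.0]
wrist_force: [1.0, -0.3, 0.6]
width: 0.548
grip_force: 0.0
```

>>> drive_tool(
  increments=[
    {"delta_pos": [27.1, -26.1, 0], "turn": 0, "jaw": 0.1},
    {"delta_pos": [27.1, -26.1, 0], "turn": 0, "jaw": 0.1},
    {"delta_pos": [27.1, -26.1, 0], "turn": 0, "jaw": 0.1},
    {"delta_pos": [27.1, -26.1, 0], "turn": 0, "jaw": 0.1},
    {"delta_pos": [27.1, -26.1, 0], "turn": 0, "jaw": 0.1},
    {"delta_pos": [27.1, -26.1, 0], "turn": 0, "jaw": 0.1},
    {"delta_pos": [27.1, -26.1, 0], "turn": 0, "jaw": 0.1},
    {"delta_pos": [27.1, -26.1, 0], "turn": 0, "jaw": 0.1},
  ],
)

```text
time: 1.43
tool_pos: [0.498, -0.0779, 0.4044]
tcp_rot: [-3.086, -0.588, 0.0]
wrist_force: [1.0, -0.3, -0.6]
width: 0.549
grip_force: 0.0
```

>>> drive_tool(
  increments=[
    {"delta_pos": [27.1, -26.1, 0], "turn": 0, "jaw": 0.1},
    {"delta_pos": [27.1, -26.1, 0], "turn": 0, "jaw": 0.1},
    {"delta_pos": [27.1, -26.1, 0], "turn": 0, "jaw": 0.1},
    {"delta_pos": [27.1, -26.1, 0], "turn": 0, "jaw": 0.1},
    {"delta_pos": [27.1, -26.1, 0], "turn": 0, "jaw": 0.1},
    {"delta_pos": [27.1, -26.1, 0], "turn": 0, "jaw": 0.1},
    {"delta_pos": [27.1, -26.1, 0], "turn": 0, "jaw": 0.1},
    {"delta_pos": [27.1, -26.1, 0], "turn": 0, "jaw": 0.1},
  ],
)

```text
time: 2.1
tool_pos: [0.6229, 0.196, 0.404]
tcp_rot: [3.086, 0.589, -0.002]
wrist_force: [0.3, -0.1, -0.1]
width: 0.55
grip_force: 0.0
```

>>> drive_tool(
  increments=[
    {"delta_pos": [0, 0, 0], "turn": -0.12, "jaw": 0.1},
    {"delta_pos": [0, 0, 0], "turn": -0.12, "jaw": 0.1},
    {"delta_pos": [0, 0, 0], "turn": -0.12, "jaw": 0.1},
    {"delta_pos": [0, 0, 0], "turn": -0.12, "jaw": 0.1},
    {"delta_pos": [0, 0, 0], "turn": -0.12, "jaw": 0.1},
    {"delta_pos": [0, 0, 0], "turn": -0.12, "jaw": 0.1},
    {"delta_pos": [0, 0, 0], "turn": -0.12, "jaw": 0.1},
    {"delta_pos": [0, 0, 0], "turn": -0.12, "jaw": 0.1},
  ],
)

```text
time: 2.77
tool_pos: [0.6224, 0.1941, 0.4039]
tcp_rot: [-2.459, -1.954, 0.002]
wrist_force: [0.3, 0.1, -0.2]
width: 0.552
grip_force: 0.0
```

>>> drive_tool(
  increments=[
    {"delta_pos": [0, 0, 0], "turn": -0.12, "jaw": 0.1},
    {"delta_pos": [0, 0, 0], "turn": -0.12, "jaw": 0.1},
    {"delta_pos": [0, 0, 0], "turn": -0.12, "jaw": 0.1},
    {"delta_pos": [0, 0, 0], "turn": -0.12, "jaw": 0.1},
    {"delta_pos": [0, 0, 0], "turn": -0.12, "jaw": 0.1},
    {"delta_pos": [0, 0, 0], "turn": -0.12, "jaw": 0.1},
    {"delta_pos": [0, 0, 0], "turn": -0.12, "jaw": 0.1},
    {"delta_pos": [0, 0, 0], "turn": -0.12, "jaw": 0.1},
  ],
)

```text
time: 3.43
tool_pos: [0.6224, 0.194, 0.4039]
tcp_rot: [-1.279, -2.868, 0.001]
wrist_force: [-0.4, -0.2, -1.7]
width: 0.552
grip_force: 0.0
```

>>> drive_tool(
  increments=[
    {"delta_pos": [0, 0, 0], "turn": -0.12, "jaw": 0.1},
    {"delta_pos": [0, 0, 0], "turn": -0.12, "jaw": 0.1},
    {"delta_pos": [0, 0, 0], "turn": -0.05, "jaw": 0.1},
    {"delta_pos": [0, 0, 0], "turn": 0, "jaw": 0.1},
    {"delta_pos": [0, 0, 0], "turn": 0, "jaw": 0.1},
  ],
)

```text
time: 3.85
tool_pos: [0.6225, 0.1941, 0.4041]
tcp_rot: [-0.863, -3.02, 0.001]
wrist_force: [-0.6, 0.3, -0.2]
width: 0.55
grip_force: 0.0
```

```bash
cat >> h.py <<'E'
from scipy.spatial.transform import Rotation as R
org=np.array([.6268,.1934]); YAW=np.radians(-32)
def st(goal=None,yaw=None):
    s=bot.read_state(); M=R.from_rotvec(s['tcp_rot']).as_matrix()
    d=np.array([np.cos(YAW),np.sin(YAW)]); n=np.array([-d[1],d[0]]); p=s['tool_pos']
    print('t',s['time'],'q',s['q'].round(3),'pos',p.round(4),'sleeve xy',(p[:2]-org)@d,(p[:2]-org)@n,'yawx',np.degrees(np.arctan2(M[1,0],M[0,0])).round(2),'F',s['wrist_force'].round(1),'w',round(s['width'],3),s['grip_force'],'z',M[:,2].round(3))
    if goal is not None: print('tool delta mm',(M.T@(np.array(goal)-p)*1000).round(1))
    if yaw is not None: print('turn',np.radians((np.degrees(np.arctan2(M[1,0],M[0,0]))-yaw+180)%360-180).round(4))
E
python3 -c "
from h import *
st([.6228,.1947,.217],148)"
```

```text
t 3.85 q [ 0.264  0.222  1.657  0.     1.264 -0.75 ] pos [0.6225 0.1941 0.4041] sleeve xy -0.0040194280732816275 -0.0016917360843792845 yawx 148.12 F [-0.6  0.3 -0.2] w 0.55 0.0 z [-0.001 -0.    -1.   ]
tool delta mm [-1.000e-01  8.000e-01  1.871e+02]
turn 0.002
```

>>> drive_tool(
  increments=[
    {"delta_pos": [0, 0.8, 40], "turn": 0, "jaw": 0.1},
    {"delta_pos": [0, 0, 40], "turn": 0, "jaw": 0.1},
    {"delta_pos": [0, 0, 40], "turn": 0, "jaw": 0.1},
    {"delta_pos": [0, 0, 35], "turn": 0, "jaw": 0.1},
    {"delta_pos": [0, 0, 20], "turn": 0, "jaw": 0.1},
    {"delta_pos": [0, 0, 12], "turn": 0, "jaw": 0.1},
    {"delta_pos": [0, 0, 0], "turn": 0, "jaw": 0.1},
  ],
)

```text
time: 4.43
tool_pos: [0.6214, 0.1943, 0.2138]
tcp_rot: [-0.86, -3.016, 0.005]
wrist_force: [-0.3, 0.3, -0.2]
width: 0.546
grip_force: 0.0
```

>>> drive_tool(
  grip_force=50,
  increments=[
    {"delta_pos": [0, 0, 0], "turn": 0, "jaw": -1},
    {"delta_pos": [0, 0, 0], "turn": 0, "jaw": -1},
    {"delta_pos": [0, 0, 0], "turn": 0, "jaw": -1},
    {"delta_pos": [0, 0, 0], "turn": 0, "jaw": -1},
    {"delta_pos": [0, 0, 0], "turn": 0, "jaw": -1},
    {"delta_pos": [0, 0, 0], "turn": 0, "jaw": -1},
  ],
)

```text
time: 4.93
tool_pos: [0.6243, 0.1951, 0.2203]
tcp_rot: [0.86, 3.018, 0.004]
wrist_force: [-0.2, -0.2, 7.0]
width: 0.155
grip_force: 53.7
```

```bash
python3 -c "
from h import *
d=np.array([np.cos(YAW),np.sin(YAW)])
st([*(org-d*.135),.219],148)"
```

```text
t 4.9333 q [ 0.265  0.388  1.805 -0.     0.944 -0.751] pos [0.6243 0.1951 0.2203] sleeve xy -0.0030361735696229574 6.421912313841002e-05 yawx 148.2 F [-0.2 -0.2  7. ] w 0.155 53.65189611911774 z [ 0.004  0.001 -1.   ]
tool delta mm [132.    0.4   0.9]
turn 0.0035
```

>>> drive_tool(
  increments=[
    {"delta_pos": [8, 0, 0], "turn": 0, "jaw": -1},
    {"delta_pos": [18, 0, 0], "turn": 0, "jaw": -1},
    {"delta_pos": [22, 0, 0], "turn": 0, "jaw": -1},
    {"delta_pos": [22, 0, 0], "turn": 0, "jaw": -1},
    {"delta_pos": [22, 0, 0], "turn": 0, "jaw": -1},
    {"delta_pos": [22, 0, 0], "turn": 0, "jaw": -1},
    {"delta_pos": [18, 0, 0], "turn": 0, "jaw": -1},
    {"delta_pos": [0, 0, -6], "turn": 0, "jaw": -1},
  ],
)

```text
time: 5.6
tool_pos: [0.5078, 0.2654, 0.2232]
tcp_rot: [-0.857, -3.019, 0.002]
wrist_force: [-0.8, 0.1, -3.5]
width: 0.152
grip_force: 52.3
```

Run:
```python
from h import *
st(); c=grab('side','s1'); cv2.imwrite('pics/s1c.png',cv2.resize(c['pixels'][100:230,180:350,::-1],None,fx=4,fy=4))
```

```text
t 5.6 q [ 4.380e-01  2.530e-01  1.982e+00  1.000e-03  9.100e-01 -5.810e-01] pos [0.5078 0.2654 0.2232] sleeve xy -0.13904719049803974 -0.0020030525404659883 yawx 148.31 F [-0.8  0.1 -3.5] w 0.152 52.29041397571564 z [-0.003 -0.    -1.   ]
```

View pics/s1c.png

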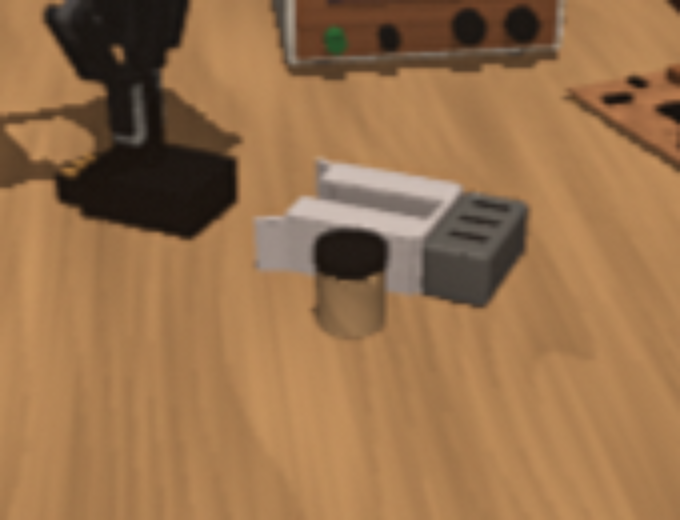

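The pack is drawn clear of the sleeve, just off the desk, at crop (150,190), and the sleeve is empty. J6 can't do the whole half turn with this grasp, so I'll turn 90°, set the pack down, regrasp with the hand turned half round, and turn another 90°.

>>> drive_tool(
  increments=[
    {"delta_pos": [0, 0, 0], "turn": 0.06, "jaw": -1},
    {"delta_pos": [0, 0, 0], "turn": 0.12, "jaw": -1},
    {"delta_pos": [0, 0, 0], "turn": 0.12, "jaw": -1},
    {"delta_pos": [0, 0, 0], "turn": 0.12, "jaw": -1},
    {"delta_pos": [0, 0, 0], "turn": 0.12, "jaw": -1},
    {"delta_pos": [0, 0, 0], "turn": 0.12, "jaw": -1},
    {"delta_pos": [0, 0, 0], "turn": 0.12, "jaw": -1},
    {"delta_pos": [0, 0, 0], "turn": 0.12, "jaw": -1},
  ],
)

```text
time: 6.32
tool_pos: [0.5109, 0.2636, 0.2227]
tcp_rot: [-2.096, -2.339, 0.003]
wrist_force: [0.0, 0.2, -2.7]
width: 0.157
grip_force: 52.4
```

>>> drive_tool(
  increments=[
    {"delta_pos": [0, 0, 0], "turn": 0.12, "jaw": -1},
    {"delta_pos": [0, 0, 0], "turn": 0.12, "jaw": -1},
    {"delta_pos": [0, 0, 0], "turn": 0.12, "jaw": -1},
    {"delta_pos": [0, 0, 0], "turn": 0.12, "jaw": -1},
    {"delta_pos": [0, 0, 0], "turn": 0.12, "jaw": -1},
    {"delta_pos": [0, 0, 0], "turn": 0.07, "jaw": -1},
    {"delta_pos": [0, 0, 0], "turn": 0, "jaw": -1},
  ],
)

```text
time: 6.9
tool_pos: [0.5108, 0.2636, 0.2227]
tcp_rot: [-2.746, -1.526, 0.003]
wrist_force: [0.4, 0.5, -2.9]
width: 0.153
grip_force: 52.4
```

>>> drive_tool(
  increments=[
    {"delta_pos": [0, 0, 3], "turn": 0, "jaw": -1},
    {"delta_pos": [0, 0, 2], "turn": 0, "jaw": -1},
    {"delta_pos": [0, 0, 0], "turn": 0, "jaw": -1},
    {"delta_pos": [0, 0, 0], "turn": 0, "jaw": 0},
    {"delta_pos": [0, 0, 0], "turn": 0, "jaw": 0},
    {"delta_pos": [0, 0, 0], "turn": 0, "jaw": 0},
    {"delta_pos": [0, 0, 0], "turn": 0, "jaw": 0},
  ],
)

```text
time: 7.48
tool_pos: [0.511, 0.2643, 0.2186]
tcp_rot: [2.744, 1.53, 0.0]
wrist_force: [-0.7, -0.4, -0.1]
width: 0.498
grip_force: 0.0
```

```bash
python3 -c "
from h import *
st()"
```

```text
t 7.4833 q [ 0.434  0.262  1.981 -0.     0.899  0.987] pos [0.511  0.2643 0.2186] sleeve xy -0.13577498241817135 -0.0012469592403063796 yawx 58.29 F [-0.7 -0.4 -0.1] w 0.498 0.0 z [ 0.  0. -1.]
```

>>> drive_tool(
  increments=[
    {"delta_pos": [0, 0, -3], "turn": 0, "jaw": 0.4},
    {"delta_pos": [0, 0, 0], "turn": -0.1, "jaw": 0.4},
    {"delta_pos": [0, 0, 0], "turn": -0.12, "jaw": 0.4},
    {"delta_pos": [0, 0, 0], "turn": -0.12, "jaw": 0.4},
    {"delta_pos": [0, 0, 0], "turn": -0.12, "jaw": 0.4},
    {"delta_pos": [0, 0, 0], "turn": -0.12, "jaw": 0.4},
    {"delta_pos": [0, 0, 0], "turn": -0.12, "jaw": 0.4},
    {"delta_pos": [0, 0, 0], "turn": -0.12, "jaw": 0.4},
  ],
)

```text
time: 8.15
tool_pos: [0.5109, 0.2644, 0.2218]
tcp_rot: [1.899, 2.502, 0.0]
wrist_force: [-0.5, 0.8, -0.3]
width: 0.7
grip_force: 0.0
```

>>> drive_tool(
  increments=[
    {"delta_pos": [0, 0, 0], "turn": -0.12, "jaw": 0.4},
    {"delta_pos": [0, 0, 0], "turn": -0.12, "jaw": 0.4},
    {"delta_pos": [0, 0, 0], "turn": -0.12, "jaw": 0.4},
    {"delta_pos": [0, 0, 0], "turn": -0.12, "jaw": 0.4},
    {"delta_pos": [0, 0, 0], "turn": -0.12, "jaw": 0.4},
    {"delta_pos": [0, 0, 0], "turn": -0.12, "jaw": 0.4},
    {"delta_pos": [0, 0, 0], "turn": -0.12, "jaw": 0.4},
    {"delta_pos": [0, 0, 0], "turn": -0.12, "jaw": 0.4},
  ],
)

```text
time: 8.82
tool_pos: [0.5109, 0.2644, 0.2218]
tcp_rot: [0.529, 3.097, 0.0]
wrist_force: [-0.3, -0.2, -0.3]
width: 0.7
grip_force: 0.0
```

>>> drive_tool(
  increments=[
    {"delta_pos": [0, 0, 0], "turn": -0.12, "jaw": 0.4},
    {"delta_pos": [0, 0, 0], "turn": -0.12, "jaw": 0.4},
    {"delta_pos": [0, 0, 0], "turn": -0.12, "jaw": 0.4},
    {"delta_pos": [0, 0, 0], "turn": -0.12, "jaw": 0.4},
    {"delta_pos": [0, 0, 0], "turn": -0.12, "jaw": 0.4},
    {"delta_pos": [0, 0, 0], "turn": -0.12, "jaw": 0.4},
    {"delta_pos": [0, 0, 0], "turn": -0.12, "jaw": 0.4},
    {"delta_pos": [0, 0, 0], "turn": -0.12, "jaw": 0.4},
  ],
)

```text
time: 9.48
tool_pos: [0.5109, 0.2644, 0.2218]
tcp_rot: [-0.961, 2.991, 0.0]
wrist_force: [0.2, 0.4, 0.1]
width: 0.699
grip_force: 0.0
```

>>> drive_tool(
  increments=[
    {"delta_pos": [0, 0, 0], "turn": -0.12, "jaw": 0.4},
    {"delta_pos": [0, 0, 0], "turn": -0.12, "jaw": 0.4},
    {"delta_pos": [0, 0, 0], "turn": -0.04, "jaw": 0.4},
    {"delta_pos": [0, 0, 3], "turn": 0, "jaw": 0.2},
    {"delta_pos": [0, 0, 0], "turn": 0, "jaw": 0},
  ],
)

```text
time: 9.9
tool_pos: [0.5107, 0.2643, 0.2182]
tcp_rot: [1.358, -2.832, -0.0]
wrist_force: [-0.6, -0.0, 0.0]
width: 0.506
grip_force: 0.0
```

Run:
```python
from h import *
st(yaw=58.29-180)
c=grab('top','t2'); cv2.imwrite('pics/t2c.png',cv2.resize(c['pixels'][100:270,60:230,::-1],None,fx=3.5,fy=3.5))
```

```text
t 9.9 q [ 0.434  0.262  1.981  0.     0.899 -2.031] pos [0.5107 0.2643 0.2182] sleeve xy -0.13600952028717125 -0.0014232496194856127 yawx -128.78 F [-0.6 -0.   0. ] w 0.506 0.0 z [-0.001 -0.    -1.   ]
turn -0.1235
```

View pics/t2c.png

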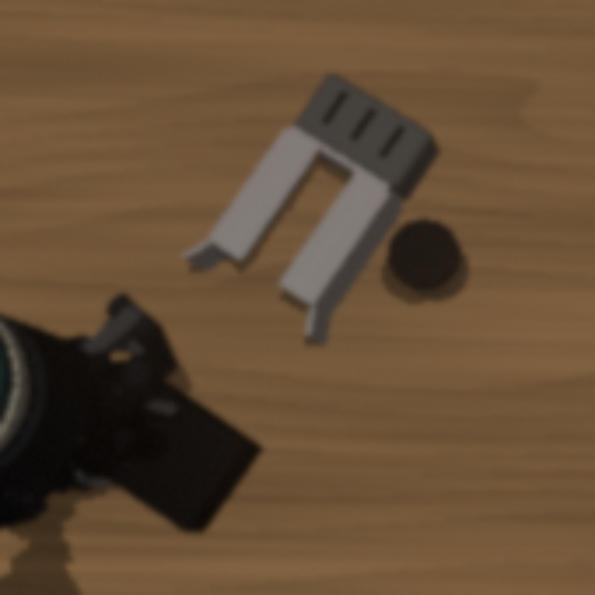

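The pack now stands crosswise on the desk, with its plain end edge at (262,447)-(195,530) and its nose away from the camera. The slot edges run (313,155)-(240,262) and (352,178)-(280,288). I'll use those to refine the sleeve line.

Run:
```python
from h import *
c=dict(np.load('pics/t2.npz')); g=lambda u,v,z:onz(c,60+(u-1.25)/3.5,100+(v-1.25)/3.5,z)[:2]
d=np.array([np.cos(YAW),np.sin(YAW)]); n=np.array([-d[1],d[0]])
for nm,z,ps in(('slotL',.036,((313,155),(240,262))),('slotR',.036,((352,178),(280,288))),('outL',.036,((293,126),(211,246))),('outR',.036,((391,188),(310,308))),('packend',.03,((262,447),(195,530)))):
    P=[g(*p,z) for p in ps]; v=P[0]-P[1]; print(nm,np.degrees(np.arctan2(v[1],v[0])).round(1),[(round((p-org)@d*1000,1),round((p-org)@n*1000,1)) for p in P])
```

```text
slotL -29.7 [(np.float64(47.7), np.float64(15.6)), (np.float64(-26.5), np.float64(12.6))]
slotR -28.9 [(np.float64(49.0), np.float64(-11.4)), (np.float64(-26.1), np.float64(-15.5))]
outL -29.5 [(np.float64(55.4), np.float64(35.8)), (np.float64(-28.2), np.float64(32.1))]
outR -30.0 [(np.float64(56.6), np.float64(-33.7)), (np.float64(-25.9), np.float64(-36.7))]
packend -35.4 [(np.float64(-104.9), np.float64(-59.3)), (np.float64(-162.4), np.float64(-55.9))]
```

>>> drive_tool(
  increments=[
    {"delta_pos": [0, 0, 0], "turn": -0.12, "jaw": 0},
    {"delta_pos": [0, 0, 0], "turn": 0, "jaw": 0},
    {"delta_pos": [0, 0, 0], "turn": 0, "jaw": -1},
    {"delta_pos": [0, 0, 0], "turn": 0, "jaw": -1},
    {"delta_pos": [0, 0, 0], "turn": 0, "jaw": -1},
    {"delta_pos": [0, 0, 0], "turn": 0, "jaw": -1},
    {"delta_pos": [0, 0, 0], "turn": 0, "jaw": -1},
    {"delta_pos": [0, 0, -6], "turn": 0, "jaw": -1},
  ],
)

```text
time: 10.62
tool_pos: [0.51, 0.2639, 0.2233]
tcp_rot: [1.525, -2.743, -0.0]
wrist_force: [-0.4, -0.9, -4.4]
width: 0.157
grip_force: 49.7
```

>>> drive_tool(
  increments=[
    {"delta_pos": [0, 0, 0], "turn": 0.06, "jaw": -1},
    {"delta_pos": [0, 0, 0], "turn": 0.12, "jaw": -1},
    {"delta_pos": [0, 0, 0], "turn": 0.12, "jaw": -1},
    {"delta_pos": [0, 0, 0], "turn": 0.12, "jaw": -1},
    {"delta_pos": [0, 0, 0], "turn": 0.12, "jaw": -1},
    {"delta_pos": [0, 0, 0], "turn": 0.12, "jaw": -1},
    {"delta_pos": [0, 0, 0], "turn": 0.12, "jaw": -1},
    {"delta_pos": [0, 0, 0], "turn": 0.12, "jaw": -1},
  ],
)

```text
time: 11.28
tool_pos: [0.5104, 0.2641, 0.2243]
tcp_rot: [0.171, -3.136, 0.001]
wrist_force: [0.1, -0.3, -3.5]
width: 0.154
grip_force: 49.8
```

>>> drive_tool(
  increments=[
    {"delta_pos": [0, 0, 0], "turn": 0.12, "jaw": -1},
    {"delta_pos": [0, 0, 0], "turn": 0.12, "jaw": -1},
    {"delta_pos": [0, 0, 0], "turn": 0.12, "jaw": -1},
    {"delta_pos": [0, 0, 0], "turn": 0.12, "jaw": -1},
    {"delta_pos": [0, 0, 0], "turn": 0.12, "jaw": -1},
    {"delta_pos": [0, 0, 0], "turn": 0.07, "jaw": -1},
    {"delta_pos": [0, 0, 4], "turn": 0, "jaw": -1},
    {"delta_pos": [0, 0, 0], "turn": 0, "jaw": -1},
  ],
)

```text
time: 11.95
tool_pos: [0.5103, 0.2641, 0.2197]
tcp_rot: [-0.857, -3.021, 0.002]
wrist_force: [-0.8, -0.3, -4.0]
width: 0.16
grip_force: 49.8
```

Run:
```python
from h import *
d=np.array([np.cos(YAW),np.sin(YAW)]); st([*(org-d*.1),.2185],148)
c=grab('side','s3'); cv2.imwrite('pics/s3c.png',cv2.resize(c['pixels'][100:230,180:350,::-1],None,fx=4,fy=4))
```

```text
t 11.95 q [ 0.434  0.26   1.981  0.     0.903 -0.584] pos [0.5103 0.2641 0.2197] sleeve xy -0.13627331150116517 -0.0018347186869480715 yawx 148.32 F [-0.8 -0.3 -4. ] w 0.16 49.75624144077301 z [-0.002 -0.001 -1.   ]
tool delta mm [-36.3   1.6   1.1]
turn 0.0057
```

View pics/s3c.png

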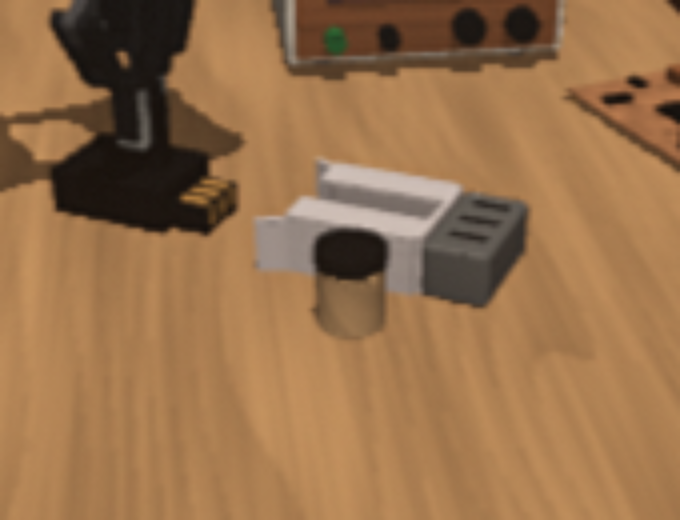

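The nose now faces the sleeve: brass at crop (215,195), mouth at (290,230). The two sleeve yaw readings average about -30.5°, so I'll trim to that and start the insertion.

>>> drive_tool(
  increments=[
    {"delta_pos": [0, -1.7, 0], "turn": -0.02, "jaw": -1},
    {"delta_pos": [-12, 0, 0], "turn": 0, "jaw": -1},
    {"delta_pos": [-16, 0, 0], "turn": 0, "jaw": -1},
    {"delta_pos": [-16, 0, 0], "turn": 0, "jaw": -1},
    {"delta_pos": [-12, 0, 0], "turn": 0, "jaw": -1},
    {"delta_pos": [-8, 0, 0], "turn": 0, "jaw": -1},
    {"delta_pos": [0, 0, 0], "turn": 0, "jaw": -1},
  ],
)

```text
time: 12.58
tool_pos: [0.5674, 0.2289, 0.221]
tcp_rot: [0.833, 3.027, 0.001]
wrist_force: [-0.6, 0.4, -2.9]
width: 0.156
grip_force: 49.8
```

Run:
```python
from h import *
st([*org,.2185])
c=grab('top','t4'); cv2.imwrite('pics/t4c.png',cv2.resize(c['pixels'][110:230,90:210,::-1],None,fx=5,fy=5,interpolation=cv2.INTER_CUBIC))
```

```text
t 12.5833 q [ 0.343  0.319  1.9   -0.     0.921 -0.691] pos [0.5674 0.2289 0.221 ] sleeve xy -0.06919099888428273 -0.0013523378460953835 yawx 149.23 F [-0.6  0.4 -2.9] w 0.156 49.78065490722656 z [ 0.002  0.    -1.   ]
tool delta mm [-69.2  -0.1   2.6]
```

View pics/t4c.png

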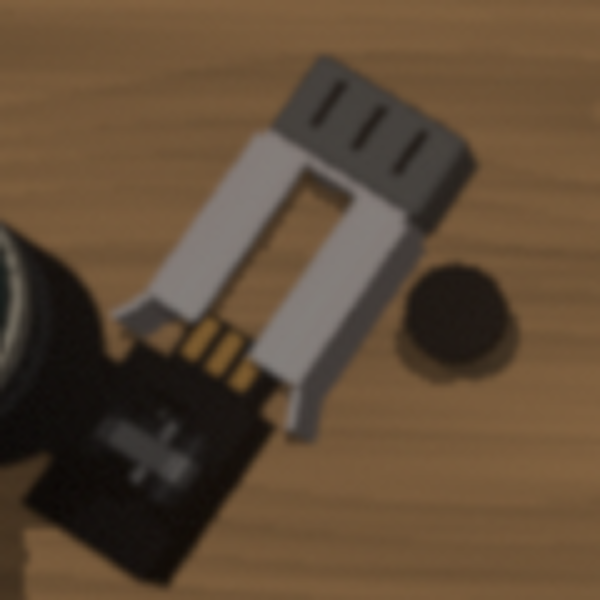

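The nose is in the mouth and centred: strips at (220,352), slot centre at (222,341). I'll lower it 2 mm and slide it home.

>>> drive_tool(
  increments=[
    {"delta_pos": [0, 0, 2], "turn": 0, "jaw": -1},
    {"delta_pos": [-8, 0, 0], "turn": 0, "jaw": -1},
    {"delta_pos": [-12, 0, 0], "turn": 0, "jaw": -1},
    {"delta_pos": [-12, 0, 0], "turn": 0, "jaw": -1},
    {"delta_pos": [-12, 0, 0], "turn": 0, "jaw": -1},
    {"delta_pos": [-10, 0, 0], "turn": 0, "jaw": -1},
    {"delta_pos": [-8, 0, 0], "turn": 0, "jaw": -1},
    {"delta_pos": [0, 0, 0], "turn": 0, "jaw": -1},
  ],
)

```text
time: 13.3
tool_pos: [0.6203, 0.1975, 0.2188]
tcp_rot: [0.832, 3.028, 0.0]
wrist_force: [0.6, 0.2, -0.3]
width: 0.157
grip_force: 50.3
```

```bash
python3 -c "
from h import *
st([*org,.2185])"
```

```text
t 13.3 q [ 2.700e-01  3.850e-01  1.812e+00 -1.000e-03  9.430e-01 -7.640e-01] pos [0.6203 0.1975 0.2188] sleeve xy -0.0076882697430826355 5.477988337687872e-06 yawx 149.28 F [ 0.6  0.2 -0.3] w 0.157 50.27986943721771 z [ 0.002 -0.    -1.   ]
tool delta mm [-7.7 -0.2  0.3]
```

>>> drive_tool(
  increments=[
    {"delta_pos": [-3, 0, 0], "turn": 0, "jaw": -1},
    {"delta_pos": [-2, 0, 0], "turn": 0, "jaw": -1},
    {"delta_pos": [-2, 0, 0], "turn": 0, "jaw": -1},
    {"delta_pos": [0, 0, 0], "turn": 0, "jaw": -1},
  ],
)

```text
time: 13.63
tool_pos: [0.6245, 0.1951, 0.2188]
tcp_rot: [0.83, 3.03, -0.0]
wrist_force: [-0.6, -0.6, -0.9]
width: 0.155
grip_force: 50.4
```

>>> drive_tool(
  increments=[
    {"delta_pos": [-1, 0, 0], "turn": 0, "jaw": -1},
    {"delta_pos": [0, 0, 0], "turn": 0, "jaw": -1},
  ],
)

```text
time: 13.8
tool_pos: [0.6251, 0.1948, 0.2188]
tcp_rot: [-0.83, -3.03, -0.0]
wrist_force: [-1.6, 0.3, 0.8]
width: 0.156
grip_force: 50.4
```

>>> drive_tool(
  increments=[
    {"delta_pos": [-1, 0, 0], "turn": 0, "jaw": -1},
    {"delta_pos": [0, 0, 0], "turn": 0, "jaw": -1},
  ],
)

```text
time: 13.97
tool_pos: [0.6261, 0.1942, 0.2188]
tcp_rot: [-0.83, -3.03, -0.0]
wrist_force: [-1.6, 0.9, 1.1]
width: 0.152
grip_force: 50.4
```

```bash
python3 -c "
from h import *
st([*org,.2185])"
```

```text
t 13.9667 q [ 0.263  0.393  1.801  0.     0.947 -0.773] pos [0.6261 0.1942 0.2188] sleeve xy -0.0010369066969348186 0.0002856540760499982 yawx 149.37 F [-1.6  0.9  1.1] w 0.152 50.40094077587128 z [-0.  0. -1.]
tool delta mm [-1.  -0.3  0.3]
```

>>> drive_tool(
  increments=[
    {"delta_pos": [-1, 0, 0], "turn": 0, "jaw": -1},
    {"delta_pos": [-1, 0, 0], "turn": 0, "jaw": -1},
    {"delta_pos": [0, 0, 0], "turn": 0, "jaw": -1},
  ],
)

```text
time: 14.22
tool_pos: [0.628, 0.193, 0.2188]
tcp_rot: [0.83, 3.03, 0.0]
wrist_force: [-1.3, 1.4, 1.8]
width: 0.156
grip_force: 50.5
```

>>> drive_tool(
  increments=[
    {"delta_pos": [-1, 0, 0], "turn": 0, "jaw": -1},
    {"delta_pos": [0, 0, 0], "turn": 0, "jaw": -1},
  ],
)

```text
time: 14.38
tool_pos: [0.6289, 0.1925, 0.2188]
tcp_rot: [0.83, 3.03, 0.0]
wrist_force: [-1.9, 1.1, 0.9]
width: 0.155
grip_force: 50.5
```

>>> drive_tool(
  increments=[
    {"delta_pos": [-1, 0, 0], "turn": 0, "jaw": -1},
    {"delta_pos": [0, 0, 0], "turn": 0, "jaw": -1},
  ],
)

```text
time: 14.55
tool_pos: [0.6292, 0.1924, 0.2188]
tcp_rot: [-0.83, -3.028, -0.0]
wrist_force: [-4.6, 2.2, 4.1]
width: 0.15
grip_force: 50.7
```

The force rises and motion stalls, so the pack is against the end wall. Release and retreat.

>>> drive_tool(
  increments=[
    {"delta_pos": [1, 0, 0], "turn": 0, "jaw": -1},
    {"delta_pos": [0, 0, 0], "turn": 0, "jaw": 0},
    {"delta_pos": [0, 0, 0], "turn": 0, "jaw": 0},
    {"delta_pos": [0, 0, 0], "turn": 0, "jaw": 0},
    {"delta_pos": [0, 0, -5], "turn": 0, "jaw": 0},
    {"delta_pos": [0, 0, -20], "turn": 0, "jaw": 0},
    {"delta_pos": [0, 0, -40], "turn": 0, "jaw": 0},
    {"delta_pos": [0, 0, -40], "turn": 0, "jaw": 0},
  ],
)

```text
time: 15.22
tool_pos: [0.6278, 0.1921, 0.3226]
tcp_rot: [-0.829, -3.026, 0.004]
wrist_force: [1.3, 1.3, -0.2]
width: 0.503
grip_force: 0.0
```

>>> drive_tool(
  increments=[
    {"delta_pos": [0, 0, -40], "turn": 0, "jaw": 0},
    {"delta_pos": [40, 0, 0], "turn": 0, "jaw": 0},
    {"delta_pos": [40, 0, 0], "turn": 0, "jaw": 0},
    {"delta_pos": [40, 0, 0], "turn": 0, "jaw": 0},
    {"delta_pos": [40, 0, 0], "turn": 0, "jaw": 0},
    {"delta_pos": [0, 0, 0], "turn": 0, "jaw": 0},
  ],
)

```text
time: 15.72
tool_pos: [0.4861, 0.2764, 0.3638]
tcp_rot: [-0.824, -3.028, -0.0]
wrist_force: [-1.0, -0.1, -0.0]
width: 0.503
grip_force: 0.0
```

Run:
```python
from h import *
st()
t=grab('top','t5')['pixels'][110:210,95:215,::-1]; s=grab('side','s5')['pixels'][110:210,220:340,::-1]
cv2.imwrite('pics/f5.png',cv2.resize(np.hstack([t,s]),None,fx=3.3,fy=3.3,interpolation=cv2.INTER_CUBIC))
```

```text
t 15.7167 q [ 0.472  0.076  1.899  0.003  1.169 -0.569] pos [0.4861 0.2764 0.3638] sleeve xy -0.1633173646469938 -0.004230691874589275 yawx 149.56 F [-1.  -0.1 -0. ] w 0.503 0.0 z [-0.004  0.001 -1.   ]
```

View pics/f5.png

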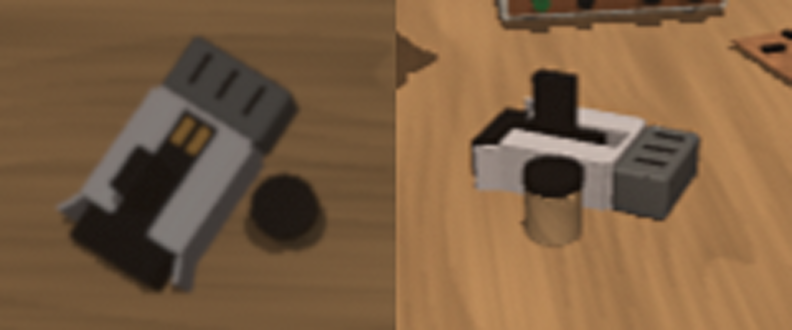

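The pack is fully home and flat. Its contacts show through the slot at the inner end (190,135), its plain end is at the mouth, and the gripper is clear.

```bash
python3 -c "
from workcell import bot
print(bot.finish_job())"
```

```text
the job is handed in; nothing more can be done
None
```

The backwards pack was drawn out, turned end for end and pushed home until it met the sleeve's end wall, contacts inwards, then released. I handed the job in after about 16 s of robot time; no verdict came back. The other pack was never approached.

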